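# Find the loose reel finger and pull it

## Task

One of the four yellow crop fingers standing in the blue reel bar sits in a worn seat. Rock each finger gently along the bar to feel which one has real play, draw that one out (it unhooks from its lip only when pushed over towards the red end of the bar, then lifts straight up; never force a finger that resists) and put it in the green tin. Leave the three tight fingers standing in the bar, and do not disturb the spanner, the grease can or the jar.

Things in the scene. Friction and masses are not known exactly. Their poses are not given: they have to be found in the camera images.
- rail: Blue steel reel bar fixed to the bench, 42 mm wide (x), 360 mm long (y), 70 mm high, red cap on its -y end. Origin: centre of its underside; z up. Sockets on its centre line at y = -120, -40, 40 and 120 mm, mouths hidden by the collars. Shanks have 2 mm room in x, 1 mm in +y. Towards -y (red end) a sound seat gives 0.6 mm, the worn one 6.5 mm; which is worn cannot be seen and varies.
- lip_2 (a point): Top edge of the lip on the +y side of the second socket, 9 mm from its axis; all sockets have one. It overhangs the finger's lug by 3.5 mm, with 2 mm of free lift below it. A finger lifts out only when shifted 4 mm or more, kept upright, towards -y: only the worn seat allows this. Gripped low on the blade, a loose one slides over with 2 to 4 N; a tight one passes 6 N within 3 mm.
- finger_1: Crop finger in the first (red end, y = -120 mm) socket; all four look alike, 0.12 kg. Origin: centre of the underside of its black collar (32 x by 44 y, 5 mm thick), which rests on the bar; axes as the bar's. Above it a yellow blade, 14 mm (x, grip across this) by 20 mm (y), top at 75 mm. Below it a shank 16 x 16 mm, 50 mm long, with a lug on its lowest 10 mm sticking out 4.5 mm to +y.
- finger_2: Crop finger in the second (y = -40 mm) socket; all four look alike, 0.12 kg. Origin: centre of the underside of its black collar (32 x by 44 y, 5 mm thick), which rests on the bar; axes as the bar's. Above it a yellow blade, 14 mm (x, grip across this) by 20 mm (y), top at 75 mm. Below it a shank 16 x 16 mm, 50 mm long, with a lug on its lowest 10 mm sticking out 4.5 mm to +y.
- finger_3: Crop finger in the third (y = 40 mm) socket; all four look alike, 0.12 kg. Origin: centre of the underside of its black collar (32 x by 44 y, 5 mm thick), which rests on the bar; axes as the bar's. Above it a yellow blade, 14 mm (x, grip across this) by 20 mm (y), top at 75 mm. Below it a shank 16 x 16 mm, 50 mm long, with a lug on its lowest 10 mm sticking out 4.5 mm to +y.
- finger_4: Crop finger in the last (y = 120 mm) socket; all four look alike, 0.12 kg. Origin: centre of the underside of its black collar (32 x by 44 y, 5 mm thick), which rests on the bar; axes as the bar's. Above it a yellow blade, 14 mm (x, grip across this) by 20 mm (y), top at 75 mm. Below it a shank 16 x 16 mm, 50 mm long, with a lug on its lowest 10 mm sticking out 4.5 mm to +y.
- tin: Open square green tin fixed to the bench, 110 x 110 mm outside, 70 mm high, walls and floor 4 mm. Origin: centre of its underside. A finger lowered in shank down and let go leans on the rim, which is fine.
- spanner: Loose steel spanner lying on the bench, about 170 mm long; a bystander. Origin near its middle, underside.
- grease_can: Loose can with red label, 60 mm across, 80 mm high; a bystander. Origin: centre of its underside.
- bolt_jar: Loose amber jar, 56 mm across, 80 mm high; a bystander. Origin: centre of its underside.
Mind the look-alikes: they are no part of the job. Leave any pink or purple look-alike of the finger_1 alone.

How it is judged:
By the outcome, as a careful person would: the job done as asked, in the order asked, and still so for the second after the job is handed in, with the robot touching nothing.
It also fails if it takes over 72 s, if anything falls off the work surface, if the arm or the gripper's body presses on something with over 40 N, if the wrist force passes 120 N, or if a joint passes its speed limit or range.

## Robot

A 6-joint arm with a two-finger parallel gripper is mounted at the origin on the work surface. World frame = base frame: x ahead of the robot, y to its left, z up, the work surface at z = 0. Lengths are in m, angles in rad, forces in N, time in s.
With the tool pointing down it reaches from about 0.15 to 0.775 m from the base axis. Payload 6.1 kg.
Tool frame: the origin (TCP) lies midway between the tips of the shut fingers; the grasp point (between the pads) lies 19 mm behind it; z points along the fingers, y is the line along which they close (so a half turn about z gives the same grasp; the last joint's range is limited). The gripper opens to 85 mm and grips with 20 to 120 N. Pads are 22 mm wide; open, the fingers measure 114 mm over their backs; the gripper's body (76 mm by 85 mm) begins 54 mm behind the grasp point. The pads swing forward as they close: fully open they stand 13 mm farther back than shut.
Start: joints at [1.222, 0.126, -0.04, 1.405, 0, 1.571], TCP at [0.179, 0.493, 0.209] pointing down, gripper open.
Joint ranges: [-2.72, 2.72], [-0.95, 1.95], [-1.27, 1.35], [-1.78, 2.02], [-1.46, 1.47], [-3.14, 3.14]. Speed limits (rad/s): [2.39, 2.39, 3.01, 3.14, 3.14, 3.14].

## Interface

Orientations are given as a 3x3 rotation matrix whose columns are the frame's x, y, z axes.
In Python, from cell import env gives the robot as it stands.
- The arm moves only by the tool jog_arm, never from a script. Its argument "targets" is text: rows parted by semicolons, each of 6 numbers parted by spaces: the shift along the tool's x, y, z in units of 50 mm (1.0 is 50 mm), then the turn, a rotation vector about the tool's x, y, z in units of 8 degrees (1.0 is 8 degrees). In form: dx dy dz wx wy wz; .... A call has 1 to 5 rows; each row is the pose to reach, as a shift and turn from the pose commanded when the call began, along the tool's axes at that moment; what a row does not reach only later rows make up. A row lasts 1/10 s, in which the tool goes at most 50 mm and 8.59 degrees, less where a joint would pass 70% of its speed; a pose out of reach is approached as far as the arm can. A call with a gripper value outside its range is refused whole. "fingers" is the finger opening in mm, from 0 to 85.4, set as the call begins (left out, the last holds). The fingers move at their own pace and stop on an object; "force" is the grip in N (left out, the last holds). Time passes only in rows, so rows that repeat a pose let the fingers close. It gives the time, the measured TCP pose, the force, the opening and the grip force at its end, in the units of the state.
- env.read_state(): the state, without advancing time (a new reading comes with each control period).
- env.snapshot(name): name is "scene" or "side" or "wrist"; returns a dict with "frame" (400x640x3 uint8, blue, green, red), "fx", "fy", "cx", "cy" (pixels), "rvec" (rotation vector, rad) and "tvec" (3), from world to camera coordinates, as OpenCV has them; the wrist camera has in their place "hand_eye" (4x4, takes a point from camera to tool coordinates, whose origin is the TCP and whose axes are the flange's). Camera axes: x right, y down, z forward; pixel columns grow to the right and rows downward; lengths in m; the calibration is good to about 2 mm. A picture is of the moment at which its call begins: read the wrist's pose just before it. There is no depth.
- env.job_done(): hands the job in; it is judged then, once.
The state is a dict: "t": time; "joint_pos": joint angles; "joint_velocities": joint speeds; "joint_efforts": joint torques, N m; "eef_pos": TCP position; "eef_rot": TCP orientation; "force": force on the tool from outside, world axes, zero at the start; "ft_torque": the same for the moment, N m; "finger_gap": opening from 0.0 (shut) to 1.0 (fully open); "gripper_force": force on a finger pad.
Only numpy, scipy, OpenCV 4.12 (cv2) and the standard library are available. Lean on these libraries where they do the work, as an engineer would, in place of code of your own. Each camera call takes 0.05 s, during which the arm holds its last target. There are 200 camera calls.

## Working session

There is one attempt and no reset: what is moved stays moved. The work goes in short steps, Python scripts to look and compute and a tool call to move; the robot and the scene stay as the last step left them, time stands still between calls to the robot, and variables do not carry over. Pictures are saved under pics/ and viewed, at most 10 in all, crops included, and the job is handed in when it is done.

Besides the shell and the picture viewer there is one more tool, called after "Emit:" as a command line: name --argument value ..., lists and objects as JSON in quotes. jog_arm: Moves the arm, as the interface text tells. Its arguments: {"type":"object","properties":{"targets":{"type":"string"},"fingers":{"type":"number"},"force":{"type":"number"}},"required":["targets"]}

```bash
ls; mkdir -p pics; python3 - <<'E'
from cell import env
import cv2,pickle
s=env.read_state();print(s['t'],s['eef_pos'],s['eef_rot'],s['force'],s['finger_gap'])
for n in('scene','side'):
    d=env.snapshot(n);cv2.imwrite(f'pics/{n}0.png',d['frame']);pickle.dump(d,open(f'{n}0.pkl','wb'))
    print(n,d['fx'],d['cx'],d['cy'],d['rvec'],d['tvec'])
E
```

```text
pics
0.0 [0.17926179 0.49297861 0.2082242 ] [[-9.39783285e-01  3.41770437e-01 -5.87986570e-04]
 [ 3.41770939e-01  9.39782133e-01 -1.47218534e-03]
 [ 4.94298468e-05 -1.58449189e-03 -9.99998743e-01]] [-0.36820602  0.08228636  0.3407887 ] 1.0008562579411402
scene 393.13339166773596 313.91458797316216 199.15501464551372 [ 2.11940788  1.6813405  -0.45639672] [-0.14726969 -0.43739027  1.2327128 ]
side 509.5113444994073 321.09102052572797 202.78411037081108 [ 2.05165826 -0.72185885  0.40534867] [-0.44102547  0.2667548   0.9249588 ]
```

View pics/scene0.png

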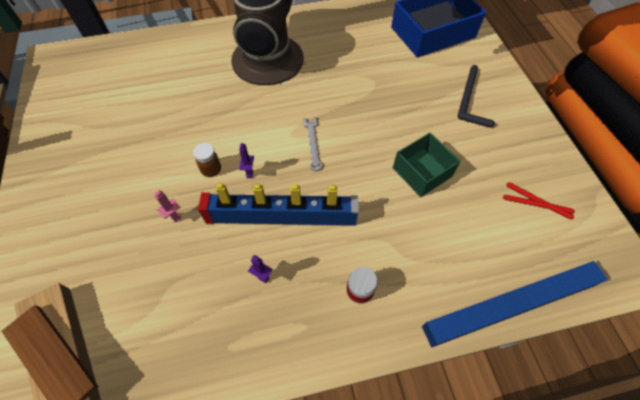

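View pics/side0.png

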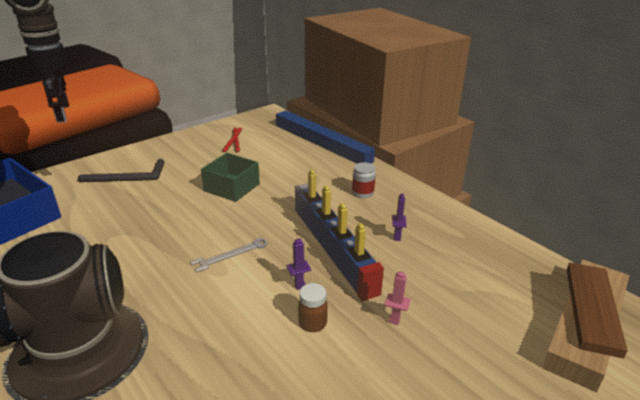

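The scene view shows the blue bar with its red cap at (206,208). Candidates for the fingers are the yellow ones at (222,195), (259,195), (296,195) and (333,196). The look-alikes are pink (168,205) and purple (246,158) and (260,268). The blue flat bar at (515,303) and the blue tray are also distractors. The green tin is at (427,163), the spanner at (314,145), the jar at (207,158) and the can at (362,284). I choose the four yellow ones.

```bash
cat > h.py <<'E'
import cv2,numpy as np,pickle
def load(n): return pickle.load(open(n,'rb'))
def K(d): return np.array([[d['fx'],0,d['cx']],[0,d['fy'],d['cy']],[0,0,1.]])
def proj(d,P): return cv2.projectPoints(np.array(P,float).reshape(-1,1,3),np.array(d['rvec'],float),np.array(d['tvec'],float),K(d),None)[0][:,0]
def ray(d,uv):
    R=cv2.Rodrigues(np.array(d['rvec'],float))[0];t=np.array(d['tvec'],float)
    return -R.T@t, R.T@np.linalg.inv(K(d))@np.array([uv[0],uv[1],1.])
def onz(d,uv,z):
    c,r=ray(d,uv);return c+r*(z-c[2])/r[2]
def two(a,ua,b,ub):
    c,r=ray(a,ua);e,q=ray(b,ub);A=np.stack([r,-q],1);k=np.linalg.lstsq(A,e-c,rcond=None)[0]
    p,o=c+k[0]*r,e+k[1]*q;return (p+o)/2,np.linalg.norm(p-o)
def blobs(d,lo,hi,amin=15):
    m=cv2.inRange(cv2.cvtColor(d['frame'],cv2.COLOR_BGR2HSV),lo,hi)
    n,l,s,c=cv2.connectedComponentsWithStats(m)
    return [(s[i],c[i],l==i) for i in range(1,n) if s[i][4]>=amin]
E
python3 - <<'E'
from h import *
np.set_printoptions(precision=4,suppress=True)
s,w=load('scene0.pkl'),load('side0.pkl')
print('base',proj(s,[[0,0,0],[.18,.49,.2]]),proj(w,[[0,0,0],[.18,.49,.2]]))
ys=[b for b in blobs(s,(22,120,70),(34,255,255)) if 180<b[1][0]<360 and 170<b[1][1]<220]
yw=[b for b in blobs(w,(22,120,70),(34,255,255)) if 290<b[1][0]<380 and 160<b[1][1]<270]
for b in ys+yw: print(b[0],b[1])
ys.sort(key=lambda b:b[1][0]);yw.sort(key=lambda b:-b[1][0])
if len(ys)==len(yw)==4:
    P=[]
    for a,b in zip(ys,yw):
        p,g=two(s,a[1],w,b[1]);P.append(p);print(p,g)
    P=np.array(P);print(np.linalg.norm(np.diff(P,axis=0),axis=1))
for n,d in(('scene',s),('side',w)):
  for b in blobs(d,(50,60,20),(90,255,200),150):
    print(n,'green',b[0],b[1]); c=max(cv2.findContours(b[2].astype('uint8'),0,1)[0],key=cv2.contourArea)
    print(cv2.approxPolyDP(cv2.convexHull(c),4,True)[:,0].tolist())
E
```

```text
base [[266.9477  59.6637]
 [455.698   13.7074]] [[ 78.1532 349.7254]
 [ 68.981  131.7136]]
[215 183  15  21 201] [222.0647 192.9502]
[252 183  13  21 191] [258.3665 193.4084]
[290 184  11  21 193] [294.9067 194.0984]
[327 185  11  20 194] [331.5567 194.6134]
[308 169   9  29 175] [312.2686 183.2229]
[322 185   9  30 213] [326.5728 200.3005]
[338 203  10  31 236] [342.339  218.2797]
[355 223  11  33 263] [360.0798 239.0304]
[ 0.5245 -0.1765  0.1103] 0.0007670207307772579
[ 0.5444 -0.099   0.1107] 0.0010206560793370994
[ 0.5643 -0.0215  0.1096] 0.0017996647417336225
[0.5845 0.0563 0.1105] 0.0016037308899253082
[0.0801 0.08   0.0804]
scene green [  0   3  20  29 343] [ 7.2945 19.8542]
[[0, 3], [12, 10], [18, 30], [2, 28]]
scene green [ 394  134   66   62 2438] [425.4459 163.7793]
[[430, 134], [459, 161], [449, 177], [420, 195], [394, 164], [399, 151]]
side green [202 154  56  41 545] [233.1651 172.6606]
[[257, 182], [239, 194], [202, 169], [226, 154], [256, 162]]
```

```bash
python3 - <<'E'
from h import *
s=load('scene0.pkl')['frame'][130:300,150:480];w=load('side0.pkl')['frame'][140:330,180:430]
a=cv2.resize(s,None,fx=2,fy=2,interpolation=2)[:,:,:];cv2.imwrite('pics/c1.png',a)
E
```

```text
(no output)
```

View pics/c1.png

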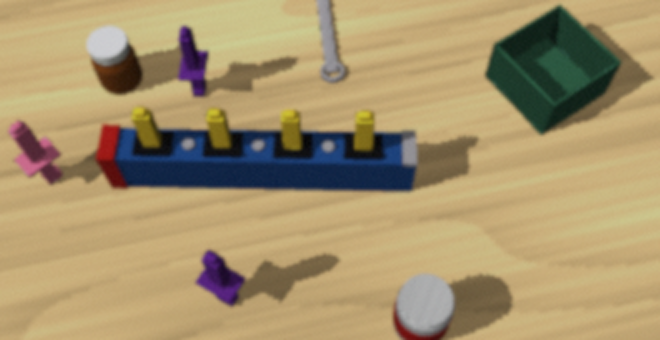

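The crop confirms the four yellow fingers on the bar with the red cap at bar end 1. The pink and purple fingers stand off the bar and are left alone. Triangulated blade centres come out at z≈0.110 with 80 mm spacing, as they must be. Next I measure the tin and start the traverse.

```bash
cat >> h.py <<'E'
F=np.array([[.5245,-.1765],[.5444,-.0990],[.5643,-.0215],[.5845,.0563]])
BY=(F[3]-F[0])/np.linalg.norm(F[3]-F[0]); BX=np.array([BY[1],-BY[0]])
RB=np.array([[BY[0],BX[0],0],[BY[1],BX[1],0],[0,0,-1.]])
from scipy.spatial.transform import Rotation as Ro
def plan(p,R=RB):
    from cell import env
    s=env.read_state();M=np.array(s['eef_rot'])
    print('t',round(s['t'],2),'pos',np.round(s['eef_pos'],4),'F',np.round(s['force'],2),'gap',round(s['finger_gap']*85.4,1),'q',np.round(s['joint_pos'],2))
    print('shift',np.round(M.T@(np.array(p)-s['eef_pos'])/.05,3),'turn',np.round(Ro.from_matrix(M.T@R).as_rotvec(degrees=True)/8,3))
E
python3 - <<'E'
from h import *
np.set_printoptions(precision=4,suppress=True)
s,w=load('scene0.pkl'),load('side0.pkl')
for uv in((399,151),(430,133.5),(459.5,161)): print('rim',onz(s,uv,.07))
for uv in((394,164),(420,195),(449,177)): print('bot',onz(s,uv,0))
for uv in((202,169),(226,154),(258,164)): print('srim?',onz(w,uv,.07))
for n,uv in(('jar',(208,172)),('can',(362,298)),('purp1',(249,176)),('purp2',(263,280)),('pink',(172,219)),('span',(318,168)),('span2',(311,119))):print(n,onz(s,uv,0))
print('bar yaw',np.degrees(np.arctan2(-BY[0],BY[1])))
plan([.5845,.0563,.228])
E
```

```text
rim [0.479  0.2559 0.07  ]
rim [0.4451 0.3498 0.07  ]
rim [0.5412 0.3879 0.07  ]
bot [0.4694 0.2585 0.    ]
bot [0.574  0.2913 0.    ]
bot [0.5406 0.3826 0.    ]
srim? [0.4428 0.346  0.07  ]
srim? [0.5359 0.3816 0.07  ]
srim? [0.5742 0.2782 0.07  ]
jar [ 0.3815 -0.2204  0.    ]
can [0.7905 0.0762 0.    ]
purp1 [ 0.4186 -0.118   0.    ]
purp2 [ 0.7012 -0.1278  0.    ]
pink [ 0.4991 -0.319  -0.    ]
span [0.4356 0.0615 0.    ]
span2 [0.2686 0.0807 0.    ]
bar yaw -14.452428251092991
t 0.1 pos [0.1793 0.493  0.2083] F [-0.65 -0.23  0.11] gap 85.3 q [ 1.22  0.13 -0.04  1.41 -0.    1.57]
shift [-10.601  -5.439  -0.386] turn [-0.008  0.008 10.558]
```

Emit:
jog_arm --targets "-1 -0.5 -0.4 0 0 1; -2 -1 -0.4 0 0 2; -3 -1.5 -0.4 0 0 3; -4 -2 -0.4 0 0 4; -5 -2.5 -0.4 0 0 5" --fingers 50 --force 40

```text
t: 0.6
eef_pos: [0.3501, 0.3124, 0.2288]
eef_rot: [[-0.496, 0.868, -0.0], [0.868, 0.496, -0.0], [-0.0, -0.0, -1.0]]
force: [0.9, 0.7, -0.5]
finger_gap: 0.589
gripper_force: 0.0
```

```bash
python3 -c "
from h import *
plan([.5845,.0563,.228])"
```

```text
t 0.6 pos [0.3501 0.3124 0.2288] F [ 0.9   0.68 -0.52] gap 50.3 q [ 0.73  0.02 -0.11  1.44 -0.    1.78]
shift [-6.772  1.532  0.016] turn [-1.000e-03  1.000e-03  5.521e+00]
```

Emit:
jog_arm --targets "-1 0.2 0 0 0 1; -2 0.4 0 0 0 2; -3 0.6 0 0 0 3; -4 0.9 0 0 0 4; -5 1.2 0 0 0 5"

```text
t: 1.1
eef_pos: [0.5219, 0.1307, 0.2288]
eef_rot: [[0.179, 0.984, -0.0], [0.984, -0.179, 0.0], [0.0, -0.0, -1.0]]
force: [0.5, 0.3, 0.5]
finger_gap: 0.584
gripper_force: 0.0
```

```bash
python3 -c "
from h import *
plan([.5845,.0563,.228])"
```

```text
t 1.1 pos [0.5219 0.1307 0.2288] F [0.46 0.35 0.48] gap 49.9 q [0.25 0.15 0.03 1.45 0.   2.  ]
shift [-1.24   1.499  0.015] turn [-0.002 -0.001  0.514]
```

Emit:
jog_arm --targets "-0.6 0.75 0 0 0 0.5; -1.24 1.5 0 0 0 0.51; -1.24 1.5 0 0 0 0.51; -1.24 1.5 0 0 0 0.51"

```text
t: 1.5
eef_pos: [0.5843, 0.0574, 0.2278]
eef_rot: [[0.245, 0.969, -0.002], [0.969, -0.245, 0.0], [-0.0, -0.002, -1.0]]
force: [-0.2, -0.5, 0.5]
finger_gap: 0.583
gripper_force: 0.0
```

```bash
python3 - <<'E'
from h import *
plan([.5845,.0563,.08])
from cell import env
s=env.read_state();d=env.snapshot('wrist');cv2.imwrite('pics/w1.png',d['frame']);d['state']=s;pickle.dump(d,open('w1.pkl','wb'));print(d['hand_eye'])
E
```

```text
t 1.5 pos [0.5843 0.0574 0.2278] F [-0.2  -0.48  0.54] gap 49.8 q [0.1  0.25 0.15 1.48 0.   1.92]
shift [-0.019  0.016  2.956] turn [-0.015  0.003  0.031]
[[-1.33445381e-03 -9.61861246e-01 -2.73534572e-01  6.91104593e-02]
 [ 9.99998320e-01 -9.39888426e-04 -1.57350974e-03 -9.04972981e-04]
 [ 1.25640606e-03 -2.73536212e-01  9.61860885e-01 -1.65315711e-01]
 [ 0.00000000e+00  0.00000000e+00  0.00000000e+00  1.00000000e+00]]
```

View pics/w1.png

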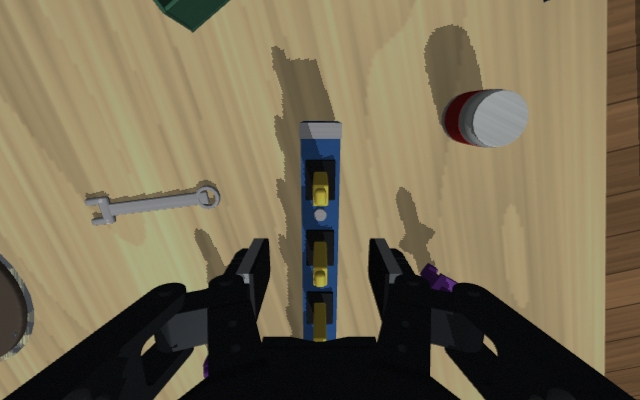

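The wrist view shows the bar centred between the jaws, with fingers 4, 3 and 2 at (320,188), (320,262) and (320,320). I check the x and y offsets by casting onto the top-face plane.

```bash
python3 - <<'E'
from h import *
np.set_printoptions(precision=4,suppress=True)
d=load('w1.pkl');s=d['state'];T=np.eye(4);T[:3,:3]=s['eef_rot'];T[:3,3]=s['eef_pos'];C=T@np.array(d['hand_eye'])
def cast(uv,z):
    r=C[:3,:3]@np.linalg.inv(K(d))@[uv[0],uv[1],1];return C[:3,3]+r*(z-C[2,3])/r[2]
Ci=np.linalg.inv(C)
def pr(p): 
    q=K(d)@(Ci@np.r_[p,1])[:3];return q[:2]/q[2]
for i in(3,2,1): print(i+1,'top',pr([*F[i],.145]),'base',pr([*F[i],.075]))
for b in blobs(d,(20,100,50),(34,255,255),60):
    print(b[0],b[1])
    x,y,w,h=b[0][:4]; rows=np.where(b[2][y+h-2])[0]
    for v,z in((y,.075),(y+h-1,.145)):
        p=cast((b[1][0],v),z);print(v,p,'bar coords',(p[:2]-F[0])@BX*1e3,(p[:2]-F[0])@BY*1e3)
E
```

```text
4 top [321.0247 197.7869] base [320.767  180.0384]
3 top [320.4248 281.4716] base [320.2997 248.621 ]
2 top [320.1303 352.644 ] base [320.0664 308.763 ]
[312 172  17  34 515] [320.1961 188.9262]
172 [0.5861 0.0649 0.075 ] bar coords -0.651156172888294 249.16340879031065
205 [0.5822 0.0502 0.145 ] bar coords -0.6774867658512138 233.97841809892776
[313 242  15  45 603] [319.6833 264.1841]
242 [ 0.5656 -0.0133  0.075 ] bar coords -0.8826289616266636 168.2564822927858
286 [ 0.5625 -0.0259  0.145 ] bar coords -0.8105880004603272 155.28170803092974
[313 303  13  39 468] [319.4444 322.141 ]
303 [ 0.5457 -0.091   0.075 ] bar coords -0.859761679842877 88.11228748300286
341 [ 0.5472 -0.0853  0.145 ] bar coords -0.8066400040880849 93.94727928413855
```

Emit:
jog_arm --targets "-0.02 0.01 1 0 0 0; -0.02 0.01 2 0 0 0; -0.02 0.01 2.6 0 0 0; -0.02 0.01 2.9 0 0 0; -0.02 0.01 2.9 0 0 0" --fingers 40

```text
t: 2.05
eef_pos: [0.5816, 0.0587, 0.0816]
eef_rot: [[0.241, 0.971, -0.005], [0.971, -0.241, -0.0], [-0.001, -0.005, -1.0]]
force: [-0.1, 0.7, 0.6]
finger_gap: 0.469
gripper_force: 0.0
```

```bash
python3 -c "
from h import *
plan([.5845,.0563,.08])"
```

```text
t 2.05 pos [0.5816 0.0587 0.0816] F [-0.14  0.67  0.65] gap 40.0 q [ 0.1   0.27 -0.14  1.16  0.    1.91]
shift [-0.033  0.069  0.031] turn [-0.033  0.01   0.065]
```

Emit:
jog_arm --targets "0 0 0 0 0 0; 0 0 0 0 0 0; 0 0 0 0 0 0; 0 0 0 0 0 0; 0 0 0 0 0 0" --fingers 8 --force 40

```text
t: 2.55
eef_pos: [0.5852, 0.0581, 0.0858]
eef_rot: [[0.243, 0.97, 0.003], [0.97, -0.243, 0.001], [0.002, 0.002, -1.0]]
force: [-1.6, 1.9, 6.6]
finger_gap: 0.156
gripper_force: 43.3
```

```bash
python3 -c "
from h import *
plan([.5845,.0563,.08])"
```

```text
t 2.55 pos [0.5852 0.0581 0.0858] F [-1.55  1.91  6.64] gap 13.3 q [ 0.1   0.27 -0.14  1.16  0.    1.91]
shift [-0.039 -0.006  0.115] turn [ 0.017 -0.014  0.05 ]
```

Emit:
jog_arm --targets "0 0 -0.04 0 0 0; 0 0 -0.04 0 0 0; 0 0 -0.04 0 0 0"

```text
t: 2.85
eef_pos: [0.5845, 0.0577, 0.086]
eef_rot: [[0.243, 0.97, 0.0], [0.97, -0.243, 0.001], [0.001, 0.0, -1.0]]
force: [1.1, 2.1, -0.4]
finger_gap: 0.158
gripper_force: 42.2
```

```bash
python3 -c "
from h import *
for i in range(3): plan([.5845,.0563,.08])"
```

```text
t 2.85 pos [0.5845 0.0577 0.086 ] F [ 1.13  2.14 -0.44] gap 13.5 q [ 0.1   0.27 -0.14  1.17  0.    1.91]
shift [-0.027  0.006  0.12 ] turn [ 0.001 -0.004  0.049]
t 2.85 pos [0.5845 0.0577 0.086 ] F [ 1.13  2.14 -0.44] gap 13.5 q [ 0.1   0.27 -0.14  1.17  0.    1.91]
shift [-0.027  0.006  0.12 ] turn [ 0.001 -0.004  0.049]
t 2.85 pos [0.5845 0.0577 0.086 ] F [ 1.13  2.14 -0.44] gap 13.5 q [ 0.1   0.27 -0.14  1.17  0.    1.91]
shift [-0.027  0.006  0.12 ] turn [ 0.001 -0.004  0.049]
```

Emit:
jog_arm --targets "-0.02 0 0 0 0 0; -0.03 0 0 0 0 0; -0.04 0 0 0 0 0; -0.04 0 0 0 0 0"

```text
t: 3.25
eef_pos: [0.5844, 0.0569, 0.0861]
eef_rot: [[0.242, 0.97, 0.001], [0.97, -0.242, 0.003], [0.003, 0.0, -1.0]]
force: [1.7, 5.6, -1.0]
finger_gap: 0.154
gripper_force: 42.3
```

Emit:
jog_arm --targets "-0.01 0 0 0 0 0; -0.02 0 0 0 0 0; -0.02 0 0 0 0 0"

```text
t: 3.55
eef_pos: [0.5843, 0.0562, 0.0863]
eef_rot: [[0.242, 0.97, 0.001], [0.97, -0.242, 0.004], [0.004, 0.0, -1.0]]
force: [1.5, 6.9, 0.1]
finger_gap: 0.16
gripper_force: 42.4
```

```bash
cat >> h.py <<'E'
def bar(tag=''):
    from cell import env
    s=env.read_state();p=np.array(s['eef_pos'])[:2]-F[0];f=np.array(s['force'])
    print(tag,'t',round(s['t'],2),'bar y',np.round(p@BY*1e3,2),'x',np.round(p@BX*1e3,2),'z',round(s['eef_pos'][2]*1e3,2),'Fy',np.round(f[:2]@BY,2),'Fx',np.round(f[:2]@BX,2),'Fz',round(f[2],2),'q6',round(s['joint_pos'][5],2))
E
python3 -c "
from h import *
bar()"
```

```text
t 3.55 bar y 240.26 x -0.2 z 86.26 Fy 7.06 Fx -0.28 Fz 0.1 q6 1.91
```

Finger 4 passes 7 N after moving about 1.5 mm, so it is tight. I put it back, open, and slide the open jaws along to finger 3.

Emit:
jog_arm --targets "0.06 0 0 0 0 0; 0.06 0 0 0 0 0; 0.06 0 0 0 0 0; -0.7 0 0 0 0 0.05; -1.57 0 0 0 0 0.05" --fingers 40

```text
t: 4.05
eef_pos: [0.5643, -0.0217, 0.0857]
eef_rot: [[0.247, 0.969, -0.0], [0.969, -0.247, -0.001], [-0.001, -0.0, -1.0]]
force: [0.8, 0.6, -0.1]
finger_gap: 0.464
gripper_force: 0.0
```

Emit:
jog_arm --targets "0 0 0 0 0 0; 0 0 0 0 0 0"

```text
t: 4.25
eef_pos: [0.5642, -0.0227, 0.086]
eef_rot: [[0.252, 0.968, -0.0], [0.968, -0.252, -0.0], [-0.0, -0.0, -1.0]]
force: [-0.2, 0.2, -0.2]
finger_gap: 0.464
gripper_force: 0.0
```

```bash
python3 -c "
from h import *
bar();plan([*F[2],.086])"
```

```text
t 4.25 bar y 158.82 x 0.07 z 86.01 Fy 0.18 Fx -0.23 Fz -0.15 q6 1.79
t 4.25 pos [ 0.5642 -0.0227  0.086 ] F [-0.17  0.23 -0.15] gap 39.6 q [-0.04  0.23 -0.19  1.16 -0.    1.79]
shift [ 0.024 -0.004  0.   ] turn [-0.     0.001 -0.018]
```

Emit:
jog_arm --targets "0.02 0 0 0 0 0; 0.02 0 0 0 0 0; 0.02 0 0 0 0 0; 0.02 0 0 0 0 0; 0.02 0 0 0 0 0" --fingers 8

```text
t: 4.75
eef_pos: [0.5649, -0.02, 0.0859]
eef_rot: [[0.249, 0.968, 0.0], [0.968, -0.249, 0.0], [0.0, -0.0, -1.0]]
force: [-0.2, 0.2, 0.4]
finger_gap: 0.152
gripper_force: 41.9
```

```bash
python3 -c "
from h import *
bar()"
```

```text
t 4.75 bar y 161.6 x 0.07 z 85.94 Fy 0.16 Fx -0.21 Fz 0.35 q6 1.79
```

Emit:
jog_arm --targets "-0.02 0 0 0 0 0; -0.03 0 0 0 0 0; -0.04 0 0 0 0 0; -0.04 0 0 0 0 0"

```text
t: 5.15
eef_pos: [0.5647, -0.021, 0.0861]
eef_rot: [[0.249, 0.969, 0.001], [0.968, -0.249, 0.004], [0.004, 0.0, -1.0]]
force: [0.5, 6.5, 0.6]
finger_gap: 0.157
gripper_force: 42.0
```

```bash
python3 -c "
from h import *
bar()"
```

```text
t 5.15 bar y 160.64 x 0.11 z 86.15 Fy 6.45 Fx -1.1 Fz 0.57 q6 1.78
```

Finger 3 is also tight, at 6.5 N within 1 mm. On to finger 2.

Emit:
jog_arm --targets "0.04 0 0 0 0 0; 0.04 0 0 0 0 0; 0.04 0 0 0 0 0; -0.7 0 0 0 0 0; -1.57 0 0 0 0 0" --fingers 40

```text
t: 5.65
eef_pos: [0.5446, -0.0986, 0.0858]
eef_rot: [[0.247, 0.969, -0.0], [0.969, -0.247, -0.0], [-0.0, 0.0, -1.0]]
force: [0.6, -0.5, 0.2]
finger_gap: 0.467
gripper_force: 0.0
```

Emit:
jog_arm --targets "0 0 0 0 0 0; 0 0 0 0 0 0; 0 0 0 0 0 0"

```text
t: 5.95
eef_pos: [0.5447, -0.0983, 0.086]
eef_rot: [[0.25, 0.968, 0.0], [0.968, -0.25, 0.0], [0.0, 0.0, -1.0]]
force: [0.7, 0.3, 0.6]
finger_gap: 0.466
gripper_force: 0.0
```

```bash
python3 -c "
from h import *
bar();plan([*F[1],.086])"
```

```text
t 5.95 bar y 80.74 x 0.09 z 85.99 Fy 0.44 Fx 0.6 Fz 0.62 q6 1.64
t 5.95 pos [ 0.5447 -0.0983  0.086 ] F [0.69 0.28 0.62] gap 39.8 q [-0.18  0.21 -0.21  1.15  0.    1.64]
shift [-0.014 -0.003 -0.   ] turn [ 0.    -0.001 -0.001]
```

Emit:
jog_arm --targets "0 0 0 0 0 0; 0 0 0 0 0 0; 0 0 0 0 0 0; 0 0 0 0 0 0; 0 0 0 0 0 0" --fingers 8

```text
t: 6.45
eef_pos: [0.5447, -0.0982, 0.0859]
eef_rot: [[0.249, 0.968, -0.0], [0.968, -0.249, 0.0], [0.0, -0.0, -1.0]]
force: [0.2, 0.5, 1.3]
finger_gap: 0.154
gripper_force: 42.6
```

```bash
python3 -c "
from h import *
bar()"
```

```text
t 6.45 bar y 80.86 x 0.03 z 85.94 Fy 0.58 Fx 0.07 Fz 1.25 q6 1.64
```

Emit:
jog_arm --targets "-0.02 0 0 0 0 0; -0.03 0 0 0 0 0; -0.04 0 0 0 0 0; -0.04 0 0 0 0 0"

```text
t: 6.85
eef_pos: [0.5441, -0.1007, 0.086]
eef_rot: [[0.25, 0.968, -0.0], [0.968, -0.25, -0.0], [-0.0, -0.0, -1.0]]
force: [0.6, -0.3, -0.2]
finger_gap: 0.154
gripper_force: 42.6
```

```bash
python3 -c "
from h import *
bar()"
```

```text
t 6.85 bar y 78.32 x 0.04 z 85.97 Fy -0.12 Fx 0.66 Fz -0.18 q6 1.64
```

Finger 2 slid 2.5 mm with almost no force. I push a little further to confirm, put it back, then rock finger 1 too, as asked.

Emit:
jog_arm --targets "-0.02 0 0 0 0 0; -0.04 0 0 0 0 0; -0.04 0 0 0 0 0"

```text
t: 7.15
eef_pos: [0.5436, -0.1026, 0.0859]
eef_rot: [[0.25, 0.968, -0.0], [0.968, -0.25, -0.0], [-0.0, -0.0, -1.0]]
force: [0.4, -0.7, -1.2]
finger_gap: 0.155
gripper_force: 42.6
```

```bash
python3 -c "
from h import *
bar()"
```

```text
t 7.15 bar y 76.27 x 0.02 z 85.91 Fy -0.62 Fx 0.55 Fz -1.22 q6 1.64
```

Emit:
jog_arm --targets "0.04 0 0 0 0 0; 0.08 0 0 0 0 0; 0.08 0 0 0 0 0"

```text
t: 7.45
eef_pos: [0.5447, -0.0983, 0.086]
eef_rot: [[0.25, 0.968, 0.0], [0.968, -0.25, 0.0], [0.0, 0.0, -1.0]]
force: [0.3, 0.0, -1.4]
finger_gap: 0.158
gripper_force: 42.6
```

Emit:
jog_arm --targets "0 0 0 0 0 0; 0 0 0 0 0 0; 0 0 0 0 0 0; -0.8 0 0 0 0 0; -1.62 0 0 0 0 0" --fingers 40

```text
t: 7.95
eef_pos: [0.5246, -0.177, 0.086]
eef_rot: [[0.247, 0.969, 0.0], [0.969, -0.247, -0.0], [-0.0, 0.0, -1.0]]
force: [0.0, -0.4, 0.1]
finger_gap: 0.465
gripper_force: 0.0
```

Emit:
jog_arm --targets "0 0 0 0 0 0; 0 0 0 0 0 0; 0 0 0 0 0 0"

```text
t: 8.25
eef_pos: [0.5245, -0.1766, 0.086]
eef_rot: [[0.25, 0.968, 0.0], [0.968, -0.25, 0.0], [0.0, 0.0, -1.0]]
force: [-0.3, -0.4, 0.2]
finger_gap: 0.47
gripper_force: 0.0
```

```bash
python3 -c "
from h import *
bar();plan([*F[0],.086])"
```

```text
t 8.25 bar y -0.09 x 0.04 z 85.98 Fy -0.5 Fx -0.23 Fz 0.23 q6 1.5
t 8.25 pos [ 0.5245 -0.1766  0.086 ] F [-0.35 -0.43  0.23] gap 40.1 q [-0.32  0.21 -0.21  1.15  0.    1.5 ]
shift [ 0.002 -0.001 -0.   ] turn [ 0.    -0.002 -0.   ]
```

Emit:
jog_arm --targets "0 0 0 0 0 0; 0 0 0 0 0 0; 0 0 0 0 0 0; 0 0 0 0 0 0; 0 0 0 0 0 0" --fingers 8

```text
t: 8.75
eef_pos: [0.5245, -0.1766, 0.086]
eef_rot: [[0.249, 0.968, 0.0], [0.968, -0.249, 0.0], [0.0, -0.0, -1.0]]
force: [0.6, 0.8, -0.0]
finger_gap: 0.156
gripper_force: 42.6
```

```bash
python3 -c "
from h import *
bar()"
```

```text
t 8.75 bar y -0.14 x 0.03 z 85.97 Fy 0.88 Fx 0.39 Fz -0.02 q6 1.5
```

Emit:
jog_arm --targets "-0.02 0 0 0 0 0; -0.03 0 0 0 0 0; -0.04 0 0 0 0 0; -0.04 0 0 0 0 0"

```text
t: 9.15
eef_pos: [0.5244, -0.1773, 0.0861]
eef_rot: [[0.249, 0.969, 0.001], [0.969, -0.249, 0.004], [0.004, 0.0, -1.0]]
force: [1.6, 6.6, 1.2]
finger_gap: 0.153
gripper_force: 42.8
```

```bash
python3 -c "
from h import *
bar()"
```

```text
t 9.15 bar y -0.79 x 0.13 z 86.15 Fy 6.75 Fx -0.09 Fz 1.18 q6 1.49
```

Finger 1 is tight (6.8 N at 0.65 mm), so the worn seat is finger 2's. I go back to it.

Emit:
jog_arm --targets "0.04 0 0 0 0 0; 0.04 0 0 0 0 0; 0.04 0 0 0 0 0; 0.8 0 0 0 0 0; 1.65 0 0 0 0 0" --fingers 40

```text
t: 9.65
eef_pos: [0.5445, -0.0997, 0.086]
eef_rot: [[0.253, 0.967, 0.0], [0.967, -0.253, -0.001], [-0.001, 0.0, -1.0]]
force: [1.5, -0.2, -0.7]
finger_gap: 0.466
gripper_force: 0.0
```

Emit:
jog_arm --targets "0 0 0 0 0 0; 0 0 0 0 0 0; 0 0 0 0 0 0"

```text
t: 9.95
eef_pos: [0.5443, -0.0997, 0.086]
eef_rot: [[0.25, 0.968, -0.0], [0.968, -0.25, -0.001], [-0.001, -0.0, -1.0]]
force: [-0.3, -0.4, -0.5]
finger_gap: 0.469
gripper_force: 0.0
```

Emit:
jog_arm --targets "0 0 0 0 0 0; 0 0 0 0 0 0; 0 0 0 0 0 0; 0 0 0 0 0 0; 0 0 0 0 0 0" --fingers 8 --force 60

```text
t: 10.45
eef_pos: [0.5446, -0.0995, 0.0862]
eef_rot: [[0.25, 0.968, 0.0], [0.968, -0.25, -0.001], [-0.0, 0.0, -1.0]]
force: [0.1, -2.6, 2.1]
finger_gap: 0.155
gripper_force: 59.4
```

Emit:
jog_arm --targets "-0.03 0 0 0 0 0; -0.06 0 0 0 0 0; -0.09 0 0 0 0 0; -0.1 0 0 0 0 0; -0.1 0 0 0 0 0"

```text
t: 10.95
eef_pos: [0.5434, -0.1039, 0.0861]
eef_rot: [[0.25, 0.968, 0.0], [0.968, -0.25, 0.0], [0.0, 0.0, -1.0]]
force: [0.8, 1.1, 2.2]
finger_gap: 0.153
gripper_force: 59.5
```

```bash
python3 -c "
from h import *
bar()"
```

```text
t 10.95 bar y 75.01 x 0.17 z 86.11 Fy 1.26 Fx 0.47 Fz 2.21 q6 1.63
```

Emit:
jog_arm --targets "-0.02 0 0 0 0 0; -0.02 0 0 0 0 0; -0.02 0 0 0 0 0"

```text
t: 11.25
eef_pos: [0.5432, -0.1049, 0.0861]
eef_rot: [[0.25, 0.968, 0.0], [0.968, -0.25, -0.0], [-0.0, 0.0, -1.0]]
force: [0.2, 0.7, 3.1]
finger_gap: 0.156
gripper_force: 59.6
```

```bash
python3 -c "
from h import *
bar()"
```

```text
t 11.25 bar y 73.99 x 0.2 z 86.13 Fy 0.78 Fx 0.04 Fz 3.15 q6 1.63
```

Emit:
jog_arm --targets "0 0 -0.03 0 0 0; 0 0 -0.06 0 0 0; 0 0 -0.09 0 0 0; 0 0 -0.1 0 0 0; 0 0 -0.1 0 0 0"

```text
t: 11.75
eef_pos: [0.5429, -0.1049, 0.0909]
eef_rot: [[0.25, 0.968, -0.0], [0.968, -0.25, -0.0], [-0.0, -0.0, -1.0]]
force: [-1.4, -0.9, -1.5]
finger_gap: 0.156
gripper_force: 59.1
```

```bash
python3 -c "
from h import *
bar()"
```

```text
t 11.75 bar y 73.93 x -0.01 z 90.9 Fy -1.17 Fx -1.12 Fz -1.54 q6 1.63
```

It came up 4.8 mm with only its own weight on the wrist, so it is unhooked. I keep lifting straight.

Emit:
jog_arm --targets "0 0 -0.1 0 0 0; 0 0 -0.2 0 0 0; 0 0 -0.3 0 0 0; 0 0 -0.4 0 0 0; 0 0 -0.4 0 0 0"

```text
t: 12.25
eef_pos: [0.5436, -0.105, 0.1121]
eef_rot: [[0.25, 0.968, 0.002], [0.968, -0.25, -0.0], [0.0, 0.002, -1.0]]
force: [0.9, -0.6, -1.2]
finger_gap: 0.157
gripper_force: 59.0
```

```bash
python3 -c "
from h import *
bar()"
```

```text
t 12.25 bar y 74.02 x 0.64 z 112.05 Fy -0.34 Fx 0.99 Fz -1.25 q6 1.63
```

Emit:
jog_arm --targets "0 0 -0.4 0 0 0; 0 0 -0.9 0 0 0; 0 0 -1.5 0 0 0; 0 0 -2.2 0 0 0; 0 0 -2.5 0 0 0"

```text
t: 12.75
eef_pos: [0.5439, -0.105, 0.2394]
eef_rot: [[0.25, 0.968, 0.004], [0.968, -0.25, -0.001], [0.0, 0.004, -1.0]]
force: [0.6, 0.3, -1.3]
finger_gap: 0.156
gripper_force: 59.1
```

```bash
python3 - <<'E'
from h import *
bar();plan([.509,.318,.236])
from cell import env
d=env.snapshot('side');cv2.imwrite('pics/s2.png',d['frame'])
E
```

```text
t 12.75 bar y 74.05 x 0.91 z 239.37 Fy 0.46 Fx 0.53 Fz -1.35 q6 1.63
t 12.75 pos [ 0.5439 -0.105   0.2394] F [ 0.63  0.31 -1.35] gap 13.3 q [-0.19  0.18  0.09  1.48 -0.    1.63]
shift [ 8.018 -2.789  0.058] turn [ 0.029 -0.002 -0.001]
```

View pics/s2.png

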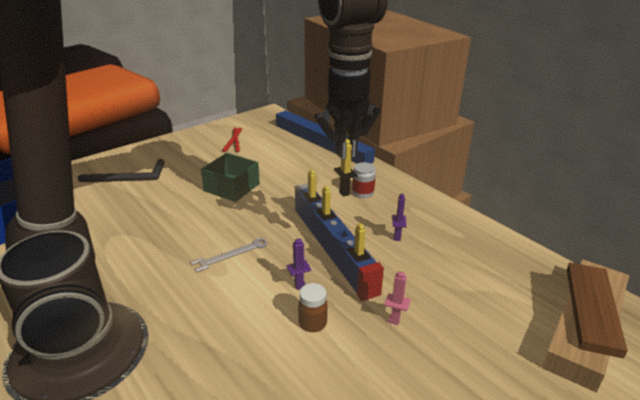

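The side view shows the finger hanging upright in the jaws at (346,168). The other three still stand in the bar, and the spanner, can and jar are untouched. I carry it to the tin.

Emit:
jog_arm --targets "0.8 -0.28 0 0 0 0; 1.6 -0.56 0 0 0 0; 2.4 -0.84 0 0 0 0; 3.2 -1.12 0 0 0 0; 4 -1.4 0 0 0 0"

```text
t: 13.3
eef_pos: [0.5246, 0.1078, 0.2351]
eef_rot: [[0.25, 0.968, -0.001], [0.968, -0.25, -0.0], [-0.0, -0.001, -1.0]]
force: [0.8, 0.8, -1.4]
finger_gap: 0.151
gripper_force: 59.0
```

Emit:
jog_arm --targets "0.9 -0.32 0 0 0 0; 1.8 -0.63 0 0 0 0; 2.7 -0.95 0 0 0 0; 3.5 -1.23 0 0 0 0; 4 -1.4 0 0 0 0"

```text
t: 13.8
eef_pos: [0.5064, 0.3203, 0.2346]
eef_rot: [[0.247, 0.969, -0.001], [0.969, -0.247, -0.0], [-0.001, -0.001, -1.0]]
force: [0.4, -0.3, -1.6]
finger_gap: 0.151
gripper_force: 59.0
```

Emit:
jog_arm --targets "0 0 0 0 0 0; 0 0 0 0 0 0"

```text
t: 14.0
eef_pos: [0.5069, 0.3176, 0.2348]
eef_rot: [[0.248, 0.969, -0.001], [0.969, -0.248, -0.001], [-0.002, -0.001, -1.0]]
force: [-0.3, -0.2, -1.3]
finger_gap: 0.156
gripper_force: 59.0
```

```bash
python3 - <<'E'
from h import *
plan([.509,.318,.074])
from cell import env
d=env.snapshot('scene');cv2.imwrite('pics/s3.png',cv2.resize(d['frame'][60:260,300:560],None,fx=2,fy=2))
E
```

```text
t 14.0 pos [0.5069 0.3176 0.2348] F [-0.27 -0.15 -1.31] gap 13.3 q [ 0.56  0.27  0.2   1.5  -0.    2.38]
shift [0.022 0.041 3.216] turn [-0.007  0.011  0.008]
```

View pics/s3.png

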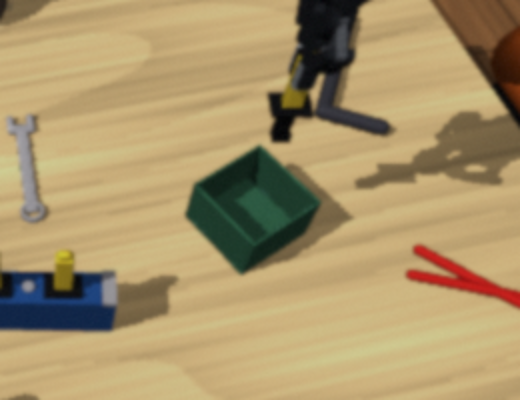

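The scene view shows the held finger above the tin, with its shank end at crop (283,138). I check that ray while lowering.

```bash
python3 -c "
from h import *
s=load('scene0.pkl');print(onz(s,(441.5,129),.169))"
```

```text
[0.50930435 0.32590043 0.169     ]
```

Emit:
jog_arm --targets "0.02 0.04 0.8 0 0 0; 0.02 0.04 1.6 0 0 0; 0.02 0.04 2.2 0 0 0; 0.02 0.04 2.4 0 0 0; 0.02 0.04 2.4 0 0 0"

```text
t: 14.55
eef_pos: [0.509, 0.3163, 0.1149]
eef_rot: [[0.251, 0.968, -0.002], [0.968, -0.251, -0.002], [-0.002, -0.002, -1.0]]
force: [-0.6, -0.5, -1.7]
finger_gap: 0.156
gripper_force: 59.0
```

```bash
python3 -c "
from h import *
plan([.509,.318,.074])"
```

```text
t 14.55 pos [0.509  0.3163 0.1149] F [-0.63 -0.48 -1.65] gap 13.3 q [ 0.56  0.28 -0.05  1.24 -0.    2.38]
shift [ 0.035 -0.007  0.818] turn [-0.013  0.015 -0.013]
```

Emit:
jog_arm --targets "0 0 0.3 0 0 0; 0 0 0.5 0 0 0; 0 0 0.7 0 0 0; 0 0 0.8 0 0 0; 0 0 0.8 0 0 0"

```text
t: 15.05
eef_pos: [0.5093, 0.3177, 0.0755]
eef_rot: [[0.25, 0.968, -0.001], [0.968, -0.25, -0.0], [-0.001, -0.001, -1.0]]
force: [0.7, -0.2, -1.8]
finger_gap: 0.152
gripper_force: 59.1
```

```bash
python3 -c "
from h import *
plan([.509,.318,.074])"
```

```text
t 15.05 pos [0.5093 0.3177 0.0755] F [ 0.66 -0.19 -1.83] gap 13.0 q [ 0.56  0.3  -0.12  1.15 -0.    2.38]
shift [ 0.003 -0.007  0.031] turn [-0.004  0.005 -0.002]
```

Emit:
jog_arm --targets "0 0 0.04 0 0 0; 0 0 0.08 0 0 0; 0 0 0.08 0 0 0"

```text
t: 15.35
eef_pos: [0.5095, 0.318, 0.072]
eef_rot: [[0.25, 0.968, 0.0], [0.968, -0.25, 0.0], [0.0, 0.0, -1.0]]
force: [-0.8, 0.2, -1.7]
finger_gap: 0.151
gripper_force: 59.1
```

Emit:
jog_arm --targets "0 0 0 0 0 0; 0 0 0 0 0 0; 0 0 0 0 0 0; 0 0 0 0 0 0; 0 0 0 0 0 0" --fingers 45

```text
t: 15.85
eef_pos: [0.5096, 0.3179, 0.0721]
eef_rot: [[0.25, 0.968, 0.0], [0.968, -0.25, 0.0], [0.0, 0.0, -1.0]]
force: [-0.4, 0.1, -0.8]
finger_gap: 0.525
gripper_force: 0.0
```

Emit:
jog_arm --targets "0 0 -0.2 0 0 0; 0 0 -0.6 0 0 0; 0 0 -1.4 0 0 0; 0 0 -2.2 0 0 0; 0 0 -3 0 0 0"

```text
t: 16.35
eef_pos: [0.5093, 0.3177, 0.2243]
eef_rot: [[0.25, 0.968, 0.0], [0.968, -0.25, 0.0], [0.0, 0.0, -1.0]]
force: [0.6, 1.1, 1.1]
finger_gap: 0.524
gripper_force: 0.0
```

Emit:
jog_arm --targets "0 0 0 0 0 0; 0 0 0 0 0 0; 0 0 0 0 0 0; 0 0 0 0 0 0"

```text
t: 16.75
eef_pos: [0.509, 0.3175, 0.2205]
eef_rot: [[0.25, 0.968, -0.002], [0.968, -0.25, -0.001], [-0.002, -0.002, -1.0]]
force: [-0.0, -0.4, -0.3]
finger_gap: 0.525
gripper_force: 0.0
```

```bash
python3 - <<'E'
from h import *
from cell import env
bar()
d=env.snapshot('scene');cv2.imwrite('pics/s4.png',cv2.resize(d['frame'][100:310,150:500],None,fx=2,fy=2))
E
```

```text
t 16.75 bar y 474.51 x -138.35 z 220.49 Fy -0.39 Fx 0.09 Fz -0.29 q6 2.38
```

View pics/s4.png

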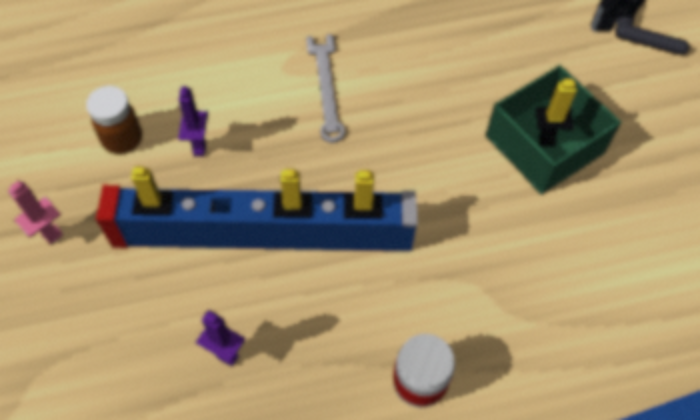

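The last view shows the finger in the green tin at crop (555,110). The other three stand in the bar with the second socket empty, and the bystanders are unmoved.

```bash
python3 -c "
from cell import env
print(env.job_done())"
```

```text
the job is handed in; nothing more can be done
None
```

Finger 2 was the loose one: I drew it out and put it in the green tin, left the other three standing in the bar and the spanner, grease can and jar untouched, and handed the job in at about 17 s of robot time; no verdict came back.

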